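Load the grating drawer of the spectrometer

TASK

Free the spectrometer's left-hand-threaded transit lock by turning its knob clockwise until its white mark points at the green engraved line, leave it there, and then pull the drawer fully out by its orange post. Lift the yellow transit blank off its studs and lay it flat in the white tray, and fit every grating module (red, green, blue drum) that lies on the table onto a station of its own in the drawer, turned so that its three holes go over the three studs and it sits fully home. Then push the drawer fully shut with the modules still seated; do not turn the lock back against its tight stop, and do not knock over or shove aside the amber jar.

Things in the scene. Friction and masses are not known exactly. Their poses are not given: they have to be found in the camera images.
- spectrometer: white loading unit, fixed, 190 deep x 360 wide x 115 mm high (an orange block 130 mm behind the front rises to 130). Origin: foot of the middle of its front face; +x points from the front back into the unit, +y to the left as the robot faces it, z up. The drawer comes out towards -x; inside, the roof is 95 mm above the table.
- lock_knob (a joint): transit lock knob on the unit's roof, left-hand thread, rad. 0: white mark points to the unit's -x (red engraved line, tight); grows as it is turned CLOCKWISE seen from above (loosening); 3.14: mark points to the unit's +x, at the green engraved line (free). Range 0 to 4.4, no stop at the green line; stays where left (friction 0.08 N m); starts at 0.1 to 0.5.
- lock_grip (a point): point on the knob's axis, at the height to grip, 151 mm above the table; fixed with respect to the unit. The knob's grip is a black fin 50 mm long, 15 mm thick and 32 mm high (129 to 161 mm above the table), the white mark running along the fin on its top, from the axis towards one end.
- drawer (a joint): loading drawer, m: 0 shut, 0.135 fully out (stop), sliding along the unit's -x. Takes 3 to 6 N to move, stays where left; starts shut. Floor 120 x 310 mm, its top 20 mm above the table; the grey front panel, 60 to 70 mm in front of the line of stations, reaches 60 mm above the table.
- drawer_pull (a point): point on the axis of the orange upright pull post on the drawer, 15 mm below the post's top, 70 mm above the table. The post is a cylinder 20 mm in diameter reaching from 22 to 85 mm above the table, standing clear, 30 mm in front of the drawer's front panel; moves with the drawer.
- station_1 (a point): left (as the robot faces the unit) station (blue disc) on the drawer floor: three upright 7 mm steel studs, straight to 12 mm, then tapering to 2.4 mm at 20 mm height, 32 mm from the centre at 0, 120, 240 deg from this frame's +x. Origin: centre, on the floor, 20 mm above the table; z up. Moves with the drawer. A module is home when its underside lies on the floor, the studs standing through its holes.
- station_2 (a point): middle station (blue disc) on the drawer floor: three upright 7 mm steel studs, straight to 12 mm, then tapering to 2.4 mm at 20 mm height, 32 mm from the centre at 0, 120, 240 deg from this frame's +x. Origin: centre, on the floor, 20 mm above the table; z up. Moves with the drawer. A module is home when its underside lies on the floor, the studs standing through its holes.
- station_3 (a point): right station (blue disc) on the drawer floor: three upright 7 mm steel studs, straight to 12 mm, then tapering to 2.4 mm at 20 mm height, 32 mm from the centre at 0, 120, 240 deg from this frame's +x. Origin: centre, on the floor, 20 mm above the table; z up. Moves with the drawer. A module is home when its underside lies on the floor, the studs standing through its holes.
- module_red: grating module, red drum, 250 g, upright; may be absent. 8 mm gold-coloured flange about 88 mm across with three 10 mm through holes 32 mm from the axis, at 0, 120, 240 deg from body +x (so a third of a turn fits alike). Drum radius 21 mm up to 20 mm height, then a black fin grip 40 mm long (body x), 16 mm thick (body y), 20 to 50 mm height. Origin: centre of underside; z up.
- module_green: grating module, green drum, 250 g, upright; may be absent. 8 mm gold-coloured flange about 88 mm across with three 10 mm through holes 32 mm from the axis, at 0, 120, 240 deg from body +x (so a third of a turn fits alike). Drum radius 21 mm up to 20 mm height, then a black fin grip 40 mm long (body x), 16 mm thick (body y), 20 to 50 mm height. Origin: centre of underside; z up.
- module_blue: grating module, blue drum, 250 g, upright; may be absent. 8 mm gold-coloured flange about 88 mm across with three 10 mm through holes 32 mm from the axis, at 0, 120, 240 deg from body +x (so a third of a turn fits alike). Drum radius 21 mm up to 20 mm height, then a black fin grip 40 mm long (body x), 16 mm thick (body y), 20 to 50 mm height. Origin: centre of underside; z up.
- blank: yellow transit blank, 250 g: same shape, size and frame as a module (flange, three holes, fin grip), but its drum is yellow. At the start it sits home on station_2 inside the shut drawer.
- tray: white open tray, fixed on the table, 125 x 125 x 30 mm, walls and floor 5 mm thick; origin at the centre of its underside, z up, sides along x and y.
- jar: bystander: amber glass jar with a white cap, 64 mm in diameter, 90 mm tall; origin at the centre of its underside, z up.
Things that resemble listed ones, but are neither listed nor needed, are in the scene too. What is shaped like the module_green but purple is not meant. What is shaped like the module_blue but purple is not meant.

How it is judged:
On the way, in this order (a step that is already met when the one before it is completed fails the run):
1. the lock's white mark stands at the green line (value of joint lock_knob between 2.99 and 3.29 rad), for 0.2 s.
2. the drawer is pulled fully out (value of joint drawer above 0.127 m), for 0.2 s.
3. the yellow blank lies in the tray and every module sits home on a station's studs, the drawer still out (((horizontal distance between module_red and station_1 below 0.004 m and z of module_red in the frame of station_1 between -0.003 and 0.003 m and angle between module_red's own z axis and vertical below 0.08 rad) or (horizontal distance between module_red and station_2 below 0.004 m and z of module_red in the frame of station_2 between -0.003 and 0.003 m and angle between module_red's own z axis and vertical below 0.08 rad) or (horizontal distance between module_red and station_3 below 0.004 m and z of module_red in the frame of station_3 between -0.003 and 0.003 m and angle between module_red's own z axis and vertical below 0.08 rad)) and ((horizontal distance between module_green and station_1 below 0.004 m and z of module_green in the frame of station_1 between -0.003 and 0.003 m and angle between module_green's own z axis and vertical below 0.08 rad) or (horizontal distance between module_green and station_2 below 0.004 m and z of module_green in the frame of station_2 between -0.003 and 0.003 m and angle between module_green's own z axis and vertical below 0.08 rad) or (horizontal distance between module_green and station_3 below 0.004 m and z of module_green in the frame of station_3 between -0.003 and 0.003 m and angle between module_green's own z axis and vertical below 0.08 rad)) and ((horizontal distance between module_blue and station_1 below 0.004 m and z of module_blue in the frame of station_1 between -0.003 and 0.003 m and angle between module_blue's own z axis and vertical below 0.08 rad) or (horizontal distance between module_blue and station_2 below 0.004 m and z of module_blue in the frame of station_2 between -0.003 and 0.003 m and angle between module_blue's own z axis and vertical below 0.08 rad) or (horizontal distance between module_blue and station_3 below 0.004 m and z of module_blue in the frame of station_3 between -0.003 and 0.003 m and angle between module_blue's own z axis and vertical below 0.08 rad)) and horizontal distance between blank and tray below 0.03 m and z of blank in the frame of tray below 0.011 m and angle between blank's own z axis and vertical below 0.1 rad and value of joint drawer above 0.06 m), for 0.2 s.
4. the drawer is shut (value of joint drawer below 0.006 m), for 0.2 s.
At the end, for the whole second after the job is handed in: the yellow blank lies flat in the white tray, at rest; every module present lies with its underside within 3 mm of the floor at a station, centred within 4 mm and upright within 0.08 rad, at rest; the drawer is within 6 mm of shut; the lock's mark is within 0.15 rad of the green line (all of step 1 and ((horizontal distance between module_red and station_1 below 0.004 m and z of module_red in the frame of station_1 between -0.003 and 0.003 m and angle between module_red's own z axis and vertical below 0.08 rad) or (horizontal distance between module_red and station_2 below 0.004 m and z of module_red in the frame of station_2 between -0.003 and 0.003 m and angle between module_red's own z axis and vertical below 0.08 rad) or (horizontal distance between module_red and station_3 below 0.004 m and z of module_red in the frame of station_3 between -0.003 and 0.003 m and angle between module_red's own z axis and vertical below 0.08 rad)) and ((horizontal distance between module_green and station_1 below 0.004 m and z of module_green in the frame of station_1 between -0.003 and 0.003 m and angle between module_green's own z axis and vertical below 0.08 rad) or (horizontal distance between module_green and station_2 below 0.004 m and z of module_green in the frame of station_2 between -0.003 and 0.003 m and angle between module_green's own z axis and vertical below 0.08 rad) or (horizontal distance between module_green and station_3 below 0.004 m and z of module_green in the frame of station_3 between -0.003 and 0.003 m and angle between module_green's own z axis and vertical below 0.08 rad)) and ((horizontal distance between module_blue and station_1 below 0.004 m and z of module_blue in the frame of station_1 between -0.003 and 0.003 m and angle between module_blue's own z axis and vertical below 0.08 rad) or (horizontal distance between module_blue and station_2 below 0.004 m and z of module_blue in the frame of station_2 between -0.003 and 0.003 m and angle between module_blue's own z axis and vertical below 0.08 rad) or (horizontal distance between module_blue and station_3 below 0.004 m and z of module_blue in the frame of station_3 between -0.003 and 0.003 m and angle between module_blue's own z axis and vertical below 0.08 rad)) and horizontal distance between blank and tray below 0.03 m and z of blank in the frame of tray below 0.011 m and angle between blank's own z axis and vertical below 0.1 rad and value of joint drawer below 0.006 m and linear speed of each of module_red, module_green, module_blue, blank below 0.02 m/s); the robot touches nothing.
It fails at once if the lock is turned anticlockwise to its tight stop (value of joint lock_knob below 0.02 rad).
It fails at once if the jar is knocked over or shoved more than 40 mm (angle between jar's own z axis and vertical above 0.5 rad or distance of jar from where it was at the start of the episode above 0.04 m).
Of module_red, module_green, module_blue only 2 to 3 are there at a start; the rules pass over those that are not, and their reading is None.
At some moment in a run one of module_red, module_green, module_blue may be knocked a few centimetres aside while the robot is not near it.
Once in a run the grip may slacken for a moment while it holds something.
It also fails if it takes over 210 s, if anything falls off the work surface, if the arm or the gripper's body presses on something with over 40 N, if the wrist force passes 120 N, or if a joint passes its speed limit or range.

ROBOT

A 6-joint arm with a two-finger parallel gripper is mounted at the origin on the work surface. World frame = base frame: x ahead of the robot, y to its left, z up, the work surface at z = 0. Lengths are in m, angles in rad, forces in N, time in s.
With the tool pointing down it reaches from about 0.375 to 0.925 m from the base axis. Payload 5.7 kg.
Tool frame: the origin (TCP) lies midway between the tips of the shut fingers; the grasp point (between the pads) lies 19 mm behind it; z points along the fingers, y is the line along which they close (so a half turn about z gives the same grasp; the last joint's range is limited). The gripper opens to 88 mm and grips with 3 to 60 N. Pads are 20 mm wide; open, the fingers measure 115 mm over their backs; the gripper's body (75 mm by 178 mm) begins 61 mm behind the grasp point.
Start: joints at [-1.254, 0.359, 1.51, -0, 1.272, -0.115], TCP at [0.251, -0.545, 0.223] pointing down, gripper open.
Joint ranges: [-2.97, 2.97], [-1.01, 2.36], [0.21, 2.38], [-0.96, 4.11], [0.2, 2.71], [-2.98, 2.98]. Speed limits (rad/s): [2.39, 2.39, 3.14, 3.14, 3.14, 3.14].

INTERFACE

Orientations are given as a unit quaternion [x, y, z, w].
In Python, from bench import move_ptp, servo_line, goto_joints, move_gripper, sleep, inverse_kinematics, capture, PlanningError, close_job, spot_in, silhouettes, current_clock, current_joint_pos, current_qvel, current_joint_torque, current_position, current_orientation, current_force, current_torque, current_finger_gap, current_grip_force gives the robot as it stands. Calls block until the motion is done:
- move_ptp(position, orientation): joint-space move of the TCP to a pose.
- servo_line(position, orientation=None, rate=0.15, contact_N=None): straight line of the TCP; orientation=None keeps the orientation; rate is the mean speed in m/s. With contact_N (N) it stops when the force on the tool has changed by that much, and returns True; else False.
- goto_joints(angles): joint-space move.
- move_gripper(opening): finger opening in m; the grip force is fixed at half the most; returns when the fingers have stopped.
- sleep(seconds).
- inverse_kinematics(position, orientation): joint angles nearest the present ones, or None.
- capture(name): name is "side" or "top"; returns a dict with "image" (384x512x3 uint8, blue, green, red), "range_z" (384x512 float32, m along the optical axis (not along the pixel's ray), 0 where there is no reading), "intrinsics" (3x3 intrinsics, pixels), "R" (3x3) and "t" (3): a world point X has camera coordinates R X + t. Camera axes: x right, y down, z forward; pixel columns grow to the right and rows downward; lengths in m; the calibration is good to about 2 mm. A picture is of the moment at which its call begins.
A pose or a line that the arm cannot do raises PlanningError and nothing moves.
- close_job(): hands the job in; it is judged then, once.
Trained networks look in the newest picture that a camera, given by its name, has taken for a name from the list of things; names that differ only in an ending like _2 or _b are one class to them, and where a whole thing is asked for, a point or a joint stands for the part that bears it (a point fixed in the world has none). Each returns a list of dicts, best first, with "conf" (0 to 1); they miss things now and then, are a little off and sometimes report something else, mostly with a low value. They report only what shows in the picture. A call takes as long as a camera call. They do not tell look-alikes from the thing itself.
- spot_in(camera, query): "xy" ([column, row] in pixels, amid what is visible of it).
- silhouettes(camera, query): "region" (384x512 bool, what is visible of it) and "xy" ([column, row] in pixels, amid what is visible of it).
Readings, each from a call of its own:
- current_clock(): time.
- current_joint_pos(): joint angles.
- current_qvel(): joint speeds.
- current_joint_torque(): joint torques, N m.
- current_position(): TCP position.
- current_orientation(): TCP orientation.
- current_force(): force on the tool from outside, world axes, zero at the start.
- current_torque(): the same for the moment, N m.
- current_finger_gap(): finger opening in m.
- current_grip_force(): force on a finger pad.
Only numpy, scipy, OpenCV 4.12 (cv2) and the standard library are available. Lean on these libraries where they do the work, as an engineer would, in place of code of your own. Each camera call takes 0.05 s, during which the arm holds its last target. There are 200 camera calls.

## Working session

There is one attempt and no reset: what is moved stays moved. The work goes in short steps, each a Python script; the robot and the scene stay as the last script left them, time stands still between calls to the robot, and variables do not carry over. Pictures are saved under pics/ and viewed, at most 14 in all, crops included, and the job is handed in when it is done.

```bash
ls; mkdir -p pics
cat > h.py <<'E'
import numpy as np, cv2
from bench import *
def cloud(c):
    K,R,t=c["intrinsics"],c["R"],c["t"]; z=c["range_z"]
    v,u=np.mgrid[:384,:512]
    P=np.stack([(u-K[0,2])/K[0,0]*z,(v-K[1,2])/K[1,1]*z,z],-1)
    W=(P-t)@R   # R^T (P-t)
    W[z<=0]=np.nan
    return W
def proj(c,X):
    p=c["intrinsics"]@(c["R"]@np.asarray(X,float)+c["t"]); return p[:2]/p[2]
def save(c,n,box=None,s=None):
    im=c["image"]
    if box: im=im[box[1]:box[3],box[0]:box[2]]
    if s: im=cv2.resize(im,None,fx=s,fy=s,interpolation=cv2.INTER_CUBIC)
    cv2.imwrite("pics/"+n,im)
def down(yaw):  # tool pointing down, tool y axis (closing line) at world angle yaw+90deg; tool x at yaw
    from scipy.spatial.transform import Rotation as Ro
    c,s=np.cos(yaw),np.sin(yaw)
    return Ro.from_matrix(np.array([[c,s,0],[s,-c,0],[0,0,-1]])).as_quat()
E
python3 - <<'E'
from h import *
T=capture("top"); save(T,"t0.png"); S=capture("side"); save(S,"s0.png")
for n,c in(("top",T),("side",S)):
    print(n,-c["R"].T@c["t"],c["R"][2])
    W=cloud(c)
    for q in["spectrometer","lock_knob","drawer_pull","module_red","module_green","module_blue","blank","tray","jar"]:
        for d in silhouettes(n,q)[:4]:
            m=d["region"]; w=W[m]; w=w[~np.isnan(w[:,0])]
            print(q,round(d["conf"],2),np.round(d["xy"]),m.sum(),np.median(w,0).round(3),"ztop",np.percentile(w[:,2],95).round(3)) if len(w) else print(q,d["conf"],d["xy"])
print(current_joint_pos(),current_orientation(),current_clock())
E
```

```text
pics
top [ 4.83724754e-01 -1.75584107e-05  1.28105881e+00] [ 0.07345747 -0.01391303 -0.9972013 ]
spectrometer 0.83 [229. 142.] 10208 [0.706 0.04  0.114] ztop 0.13
lock_knob 0.6 [232. 144.] 341 [0.686 0.037 0.128] ztop 0.161
lock_knob 0.51 [366. 177.] 1843 [ 0.608 -0.361  0.004] ztop 0.029
drawer_pull 0.66 [233. 175.] 847 [0.62  0.036 0.055] ztop 0.063
module_red 0.6 [130. 236.] 627 [0.449 0.336 0.007] ztop 0.049
module_green 0.81 [135. 196.] 626 [0.563 0.325 0.007] ztop 0.048
module_green 0.79 [127. 142.] 624 [0.718 0.348 0.007] ztop 0.048
module_green 0.34 [231. 146.] 275 [0.685 0.038 0.129] ztop 0.161
module_blue 0.88 [356. 241.] 613 [ 0.428 -0.326  0.007] ztop 0.048
module_blue 0.69 [401. 245.] 640 [ 0.41  -0.455  0.007] ztop 0.048
tray 0.64 [364. 178.] 1947 [ 0.608 -0.361  0.004] ztop 0.029
tray 0.18 [232. 147.] 299 [0.685 0.037 0.129] ztop 0.161
jar 0.61 [ 86. 210.] 568 [0.526 0.445 0.085] ztop 0.091
side [-0.04748595  0.69950857  0.82656676] [ 0.53832364 -0.59369118 -0.5981124 ]
spectrometer 0.68 [211. 201.] 9223 [0.671 0.09  0.112] ztop 0.13
lock_knob 0.54 [218. 184.] 275 [0.673 0.046 0.135] ztop 0.161
drawer_pull 0.72 [235. 226.] 1983 [0.613 0.051 0.029] ztop 0.06
module_red 0.62 [130. 327.] 1189 [0.504 0.466 0.065] ztop 0.09
module_red 0.38 [232. 221.] 2065 [0.613 0.051 0.029] ztop 0.061
module_green 0.9 [127. 269.] 692 [0.707 0.358 0.008] ztop 0.048
module_green 0.84 [171. 292.] 799 [0.55  0.337 0.008] ztop 0.049
module_blue 0.54 [353. 198.] 265 [ 0.423 -0.312  0.01 ] ztop 0.048
blank 0.55 [225. 215.] 196 [0.664 0.048 0.027] ztop 0.041
tray 0.76 [316. 171.] 1007 [ 0.601 -0.363  0.008] ztop 0.029
[-1.25411179e+00  3.58740578e-01  1.51038910e+00 -4.24351089e-06
  1.27251135e+00 -1.15085000e-01] [ 9.76787115e-01  2.14212352e-01 -4.45206738e-06 -2.38640676e-05] 1.0
```

View pics/t0.png

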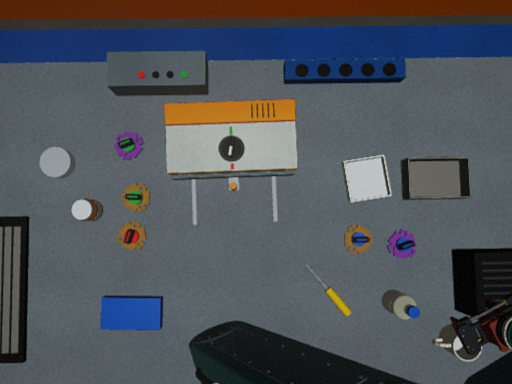

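View pics/s0.png

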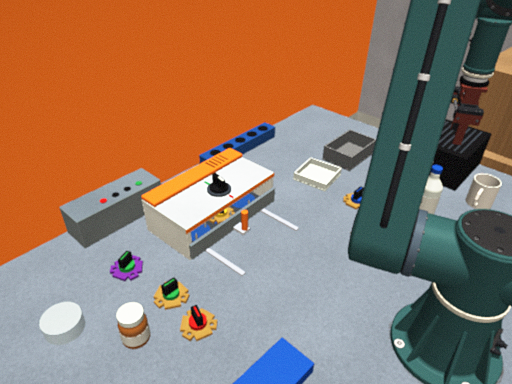

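Top view: candidates are green drum with gold flange (135,197) and purple flange (128,145); blue drum with gold flange (358,239) and purple flange (402,243); red with gold flange (131,236). The tray is the white one (367,178), not the grey box (435,178). The jar is the amber one with a white cap (86,210), not the grey disc (55,162) or the bottle. I choose the gold flanges, so three modules are present. Next, a close crop and measurements.

```bash
cat >> h.py <<'E'
def fin(W,xy,z0,z1,r=0.035):
    m=(np.hypot(W[...,0]-xy[0],W[...,1]-xy[1])<r)&(W[...,2]>z0)&(W[...,2]<z1)
    p=W[m][:,:2].astype(np.float32); (c,(a,b),ang)=cv2.minAreaRect(p*1000)
    q=p-p.mean(0); w,V=np.linalg.eigh(q.T@q); d=V[:,1]
    return np.array(c)/1000,p.mean(0),np.arctan2(d[1],d[0])%np.pi,len(p),(a,b)
def flange(W,xy,z0=0.003,z1=0.014,r=0.055):
    m=(np.hypot(W[...,0]-xy[0],W[...,1]-xy[1])<r)&(W[...,2]>z0)&(W[...,2]<z1)
    p=W[m][:,:2].astype(np.float32); c,rad=cv2.minEnclosingCircle(p*1000)
    return np.array(c)/1000,rad
def rectify(c,xy,z,half=0.05,n=250):  # top-down ortho patch at height z; up=+x, left=+y
    s=half/(n/2); i,j=np.mgrid[:n,:n]
    X=np.stack([xy[0]+(n/2-i)*s,xy[1]+(n/2-j)*s,np.full(i.shape,z)],-1)
    p=(X@c["R"].T+c["t"])@c["intrinsics"].T; p=(p[...,:2]/p[...,2:]).astype(np.float32)
    return cv2.remap(c["image"],p[...,0],p[...,1],cv2.INTER_CUBIC)
E
python3 - <<'E'
from h import *
T=capture("top"); W=cloud(T)
P={"red":(.449,.336),"green":(.563,.325),"blue":(.428,-.326)}
ims=[]
for n,xy in P.items():
    f=fin(W,xy,.04,.06); fl=flange(W,f[0]); print(n,f,fl); ims.append(rectify(T,fl[0],.008))
k=fin(W,(.686,.037),.15,.17,.05); print("knob",k); ims.append(rectify(T,k[0],.161))
ims.append(rectify(T,k[0],.115,.08)); 
p=fin(W,(.585,.037),.075,.095,.03);print("post",p); ims.append(rectify(T,p[0],.02,.08))
cv2.imwrite("pics/c0.png",np.vstack([np.hstack(ims[:3]),np.hstack(ims[3:])]))
# roof
m=(W[...,2]>.105)&(W[...,2]<.122)&(W[...,0]>.5)&(abs(W[...,1]-.04)<.25)
m2=(W[...,2]>.105)&(W[...,2]<.14)&(W[...,0]>.5)&(abs(W[...,1]-.04)<.25)
for mm in(m,m2): print(cv2.minAreaRect((W[mm][:,:2]*1000).astype(np.float32)))
m=(W[...,2]>.02)&(W[...,2]<.035)&(np.hypot(W[...,0]-.608,W[...,1]+.361)<.12); print("tray",cv2.minAreaRect((W[m][:,:2]*1000).astype(np.float32)))
m=(W[...,2]>.07)&(W[...,2]<.1)&(np.hypot(W[...,0]-.526,W[...,1]-.445)<.06); print("jar",cv2.minEnclosingCircle((W[m][:,:2]*1000).astype(np.float32)))
E
```

```text
red (array([0.44979626, 0.34031689]), array([0.45028314, 0.33962712], dtype=float32), np.float32(2.798744), 85, (16.573867797851562, 39.189388275146484)) (array([0.45299808, 0.33736542]), 53.21427536010742)
green (array([0.56471429, 0.32856207]), array([0.5637562 , 0.32906732], dtype=float32), np.float32(1.5262346), 76, (40.061973571777344, 14.967817306518555)) (array([0.56121771, 0.33446371]), 49.86408233642578)
blue (array([ 0.42855591, -0.32988004]), array([ 0.42772833, -0.32953706], dtype=float32), np.float32(1.5899525), 79, (40.700923919677734, 14.380127906799316)) (array([ 0.4285376, -0.3278942]), 51.4541015625)
knob (array([0.68640265, 0.03913784]), array([0.68609726, 0.03878893], dtype=float32), np.float32(2.9737453), 107, (14.963480949401855, 49.749473571777344))
post (array([0.58670941, 0.03731944]), array([0.58665454, 0.03711254], dtype=float32), np.float32(3.0935495), 40, (18.01647186279297, 17.987457275390625))
((780.7783203125, 68.841064453125), (312.81134033203125, 416.856201171875), 1.1462548971176147)
((780.7783203125, 68.841064453125), (312.81134033203125, 416.856201171875), 1.1462548971176147)
tray ((609.76904296875, -384.53912353515625), (126.52902221679688, 180.51068115234375), 6.8927226066589355)
jar ((527.8746337890625, 458.5758361816406), 28.78597640991211)
```

View pics/c0.png

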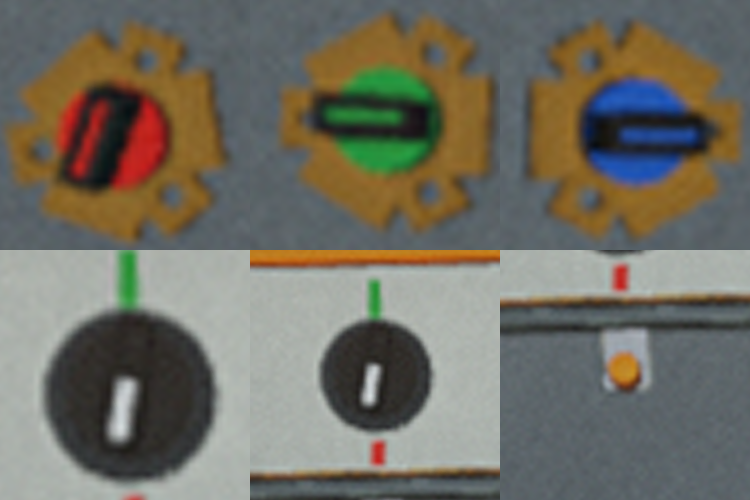

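Crops confirm the gold-flanged modules. From the visible holes, body x is about −20° (red), +87° (green) and −89° (blue). The knob mark points to −x and slightly left (about 0.2 rad). Next: unit yaw and tray pose, then the knob.

Run:
```python
from h import *
T=capture("top"); W=cloud(T)
m=(W[...,2]>.105)&(W[...,2]<.122)&(W[...,0]>.5)&(W[...,0]<.78)&(abs(W[...,1]-.04)<.2)
p=W[m][:,:2]; print("roof y",np.percentile(p[:,1],[0.5,99.5]))
# front edge: min x per y bin
ys=np.arange(-.12,.2,.01); ed=[(p[abs(p[:,1]-y)<.005][:,0].min(),y) for y in ys if (abs(p[:,1]-y)<.005).sum()>5]; ed=np.array(ed)
c=np.polyfit(ed[:,1],ed[:,0],1); print("edge x=a*y+b",c,"yaw",-np.arctan(c[0]),np.std(ed[:,0]-np.polyval(c,ed[:,1])))
m=m=(W[...,2]>.122)&(W[...,2]<.14)&(W[...,0]>.74)&(abs(W[...,1]-.04)<.2); p=W[m][:,:2]; print("orange",cv2.minAreaRect((p*1000).astype(np.float32)))
# coloured lines on the roof
hsv=cv2.cvtColor(T["image"],cv2.COLOR_BGR2HSV).astype(int)
near=(np.hypot(W[...,0]-.686,W[...,1]-.038)<.075)&(W[...,2]<.122)
for n,lo,hi in(("red",0,8),("green",45,75)):
    k=near&(hsv[...,0]>=lo)&(hsv[...,0]<=hi)&(hsv[...,1]>120)&(W[...,0]<.74); print(n,k.sum(),W[k].mean(0))
m=(W[...,2]>.015)&(W[...,2]<.035)&(abs(W[...,0]-.608)<.09)&(abs(W[...,1]+.361)<.085); print("tray",cv2.minAreaRect((W[m][:,:2]*1000).astype(np.float32)))
j=current_joint_pos(); print(j)
for y in(170.4,-9.6,1.6,181.6):
    for z in (.25,.132):
        q=inverse_kinematics([.6861,.0388,z],down(np.radians(y))); print(y,z,q)
```

```text
roof y [-0.13903214  0.2175301 ]
edge x=a*y+b [-0.02241033  0.62665715] yaw 0.02240657467910859 0.0005661434475012152
orange ((786.4021606445312, 41.378143310546875), (60.88618469238281, 359.53961181640625), 1.2049552202224731)
red 14 [0.6369998  0.03696372 0.11359411]
green 11 [0.73194344 0.03953872 0.11405715]
tray ((606.5693969726562, -358.14935302734375), (124.8778076171875, 126.59162902832031), 7.934027671813965)
[-1.25407830e+00  3.58759755e-01  1.51040037e+00  2.28322522e-06
  1.27248088e+00 -1.15141733e-01]
170.4 0.25 [-4.39398772e-02  4.65280449e-01  1.26904435e+00 -4.44089210e-16
  1.40726785e+00 -1.44718460e+00]
170.4 0.132 [-4.39398772e-02  5.63233550e-01  1.40101821e+00 -4.44089210e-16
  1.17734089e+00 -1.44718460e+00]
-9.6 0.25 [-4.39398772e-02  4.65280449e-01  1.26904435e+00 -4.44089210e-16
  1.40726785e+00  1.69440806e+00]
-9.6 0.132 [-4.39398772e-02  5.63233550e-01  1.40101821e+00 -4.44089210e-16
  1.17734089e+00  1.69440806e+00]
1.6 0.25 [-4.39398772e-02  4.65280449e-01  1.26904435e+00 -4.44089210e-16
  1.40726785e+00  1.49893118e+00]
1.6 0.132 [-4.39398772e-02  5.63233550e-01  1.40101821e+00 -4.44089210e-16
  1.17734089e+00  1.49893118e+00]
181.6 0.25 [-4.39398772e-02  4.65280449e-01  1.26904435e+00 -4.44089210e-16
  1.40726785e+00 -1.64266147e+00]
181.6 0.132 [-4.39398772e-02  5.63233550e-01  1.40101821e+00 -4.44089210e-16
  1.17734089e+00 -1.64266147e+00]
```

Run:
```python
from h import *
yaw=np.radians(170.4)
x,y=.6862,.0389
q=np.array(inverse_kinematics([x,y,.25],down(yaw))); goto_joints(q)
move_gripper(.06)
servo_line([x,y,.132]); print(current_position(),current_force())
move_gripper(0); print("gap",current_finger_gap(),current_grip_force(),current_joint_pos()[5])
j=np.array(current_joint_pos()); d=np.radians(169.1); n=4
for k in range(1,n+1):
    g=j.copy(); g[5]+=d*k/n; goto_joints(g)
print(current_torque(),current_position(),current_finger_gap(),current_clock(),current_joint_pos()[5])
move_gripper(.06); servo_line([x,y,.25])
g=np.array(current_joint_pos()); g[0]-=.7; goto_joints(g)
T=capture("top"); W=cloud(T); print(fin(W,(.686,.038),.15,.17,.05)); 
cv2.imwrite("pics/k1.png",rectify(T,(.686,.038),.161,.06,400)); print(current_clock())
```

```text
[0.68699024 0.03885623 0.1329314 ] [ 0.11469101 -0.23424494  0.59780912]
gap 0.01506982037164639 29.973748326301575 -1.4469825230217315
[-0.01614308  0.9146055  -0.09038493] [0.68377397 0.03882727 0.13152165] 0.01494723201284852 8.925 1.5048980660276958
(array([0.68663928, 0.0385426 ]), array([0.68563515, 0.03869696], dtype=float32), np.float32(0.0075023174), 108, (13.500445365905762, 48.60252380371094))
12.4667
```

View pics/k1.png

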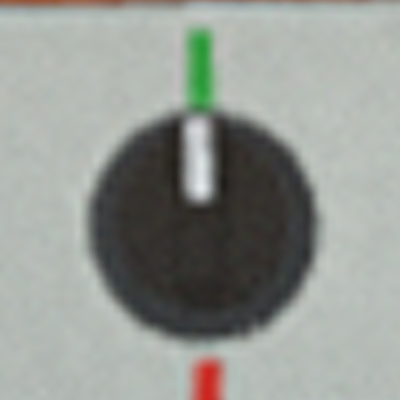

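The mark lines up with the green line. Now the drawer.

Run:
```python
from h import *
yaw=.022; u=np.array([np.cos(yaw),np.sin(yaw),0])
P=np.array([.5867,.0372,0])
move_ptp(P+[0,0,.17],down(yaw)); move_gripper(.06)
servo_line(P+[0,0,.056]); move_gripper(0); print("gap",current_finger_gap(),current_position())
p0=np.array(current_position())
r=servo_line(p0-u*.139,rate=.07,contact_N=18); p1=np.array(current_position()); print(r,(p0-p1)@u,current_force(),current_finger_gap())
move_gripper(.06); p1=np.array(current_position()); print((p0-p1)@u)
servo_line([p1[0],p1[1],.20]); g=np.array(current_joint_pos()); g[0]-=1.0; goto_joints(g)
T=capture("top"); W=cloud(T); S=capture("side")
print("post",fin(W,(p1[0],p1[1]),.075,.095,.03)[:2])
f=fin(W,(.55,.036),.06,.08,.05); print("blank fin",f)
im=T["image"]; cv2.imwrite("pics/d1.png",np.hstack([rectify(T,(.55+dx,.036+dy),.020+h,.05,260) for dx,dy,h in((-.002,.1,.02),(0,0,.008),(.002,-.1,.02))]))
for q in("module_red","module_green","module_blue"):
    print(q,[(d["conf"],np.nanmedian(W[d["region"]],0).round(3)) for d in silhouettes("top",q)[:3]])
print(current_clock())
np.savez("T1.npz",W=W,image=T["image"],K=T["intrinsics"],R=T["R"],t=T["t"])
```

```text
gap 0.01979691382556034 [0.58676889 0.03669937 0.0561329 ]
True 0.13495764798698792 [0.3816969  0.64936474 2.45686285] 0.019826999058172277
0.13416317551653018
post (array([0.45254575, 0.0350635 ]), array([0.45251557, 0.03438193], dtype=float32))
blank fin (array([0.55169   , 0.03649092]), array([0.5516809 , 0.03641311], dtype=float32), np.float32(2.6711352), 82, (15.616408348083496, 39.50495529174805))
module_red [(0.73, array([0.482, 0.295, 0.007]))]
module_green [(0.81, array([0.718, 0.348, 0.007])), (0.63, array([0.563, 0.325, 0.007]))]
module_blue [(0.79, array([ 0.41 , -0.457,  0.007])), (0.66, array([ 0.429, -0.326,  0.007]))]
21.525
```

View pics/d1.png

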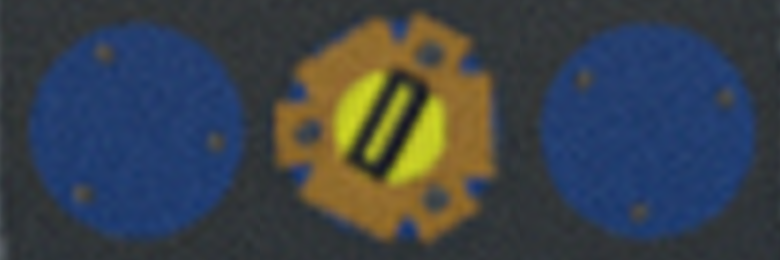

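Drawer out, with the blank on the middle station. The stations are each rotated differently, with stud dots at (103,53), (215,142), (82,193) on the left and (584,78), (725,97), (640,210) on the right. Red has been knocked to about (.48,.30). Now measure the stations.

```bash
cat >> h.py <<'E'
def station(c,xy,zs=.031,dbg=None):
    n=600; half=.06; s=half/(n/2)
    def toxy(px): return np.array([xy[0]+(n/2-px[1])*s, xy[1]+(n/2-px[0])*s])
    a=rectify(c,xy,.0205,half,n); h=cv2.cvtColor(a,cv2.COLOR_BGR2HSV)
    blue=((h[...,0]>95)&(h[...,0]<130)&(h[...,1]>110)).astype(np.uint8)
    cs=max(cv2.findContours(blue,cv2.RETR_EXTERNAL,cv2.CHAIN_APPROX_NONE)[0],key=cv2.contourArea)
    hull=cv2.convexHull(cs); M=cv2.moments(hull); dc=toxy((M["m10"]/M["m00"],M["m01"]/M["m00"])); rad=np.sqrt(M["m00"]/np.pi)*s
    a=cv2.GaussianBlur(rectify(c,xy,zs,half,n),(0,0),5).astype(float); b=a[...,0]-a[...,2]
    yy,xx=np.mgrid[:n,:n]; X=xy[0]+(n/2-yy)*s; Y=xy[1]+(n/2-xx)*s
    r=np.hypot(X-dc[0],Y-dc[1]); ring=(r>.022)&(r<.0385); med=np.median(b[ring]); 
    w=np.where(ring,np.clip(med-b-15,0,None),0)
    nl,L,st,ce=cv2.connectedComponentsWithStats((w>0).astype(np.uint8)); 
    idx=sorted(range(1,nl),key=lambda i:-w[L==i].sum())[:3]
    pts=np.array([[(X*w)[L==i].sum()/w[L==i].sum(),(Y*w)[L==i].sum()/w[L==i].sum()] for i in idx])
    # fit centre+angle: 3 pts of 120deg pattern
    cen=pts.mean(0); ang=np.arctan2(pts[:,1]-cen[1],pts[:,0]-cen[0]); th=np.angle(np.exp(3j*ang).sum())/3
    return dict(disc=dc.round(4),rad=rad.round(4),studs=cen.round(4),r=np.hypot(*(pts-cen).T).round(4),deg=np.degrees(ang).round(1),th=np.degrees(th).round(2))
E
python3 - <<'E'
from h import *
T=capture("top"); W=cloud(T)
print(station(T,(.548,.136))); print(station(T,(.552,-.064)))
m=(np.hypot(W[...,0]-.55,W[...,1]-.036)<.06)
f=fin(W,(.482,.30),.04,.06); print("red",f[:3],np.degrees(f[2]))
cv2.imwrite("pics/r1.png",rectify(T,f[1],.008))
E
```

```text
{'disc': array([0.5486, 0.1355]), 'rad': np.float64(0.0425), 'studs': array([0.5485, 0.1352]), 'r': array([0.0317, 0.0317, 0.0319]), 'deg': array([ 21.6, 141.2, -98.5]), 'th': np.float64(21.44)}
{'disc': array([ 0.5526, -0.0643]), 'rad': np.float64(0.0426), 'studs': array([ 0.5524, -0.0641]), 'r': array([0.0319, 0.032 , 0.0318]), 'deg': array([ 52.4, 172.8, -67.3]), 'th': np.float64(52.63)}
red (array([0.48205408, 0.29868051]), array([0.48199853, 0.2986459 ], dtype=float32), np.float32(2.8237805)) 161.7907
```

View pics/r1.png

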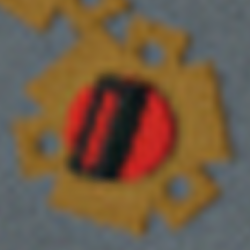

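Studs fit well (radius 31.8 mm, spacing 100 mm). Now the blank goes to the tray, with a squeeze along the fin and then across it, so the grip is centred.

```bash
cat >> h.py <<'E'
R=np.radians
def turn_to(yaw):
    """rotate j6 in place so the closing line fits yaw (mod pi), staying in range"""
    p=np.array(current_position()); q=np.array(inverse_kinematics(p,down(yaw))); j=np.array(current_joint_pos())
    c=[q[5]+k*np.pi for k in(-2,-1,0,1,2) if abs(q[5]+k*np.pi)<2.9]; q[5]=min(c,key=lambda a:abs(a-j[5])); goto_joints(q)
def above(xy,yaws,z):
    j=np.array(current_joint_pos()); best=None
    for y in yaws:
        q=inverse_kinematics([xy[0],xy[1],z],down(y))
        if q is None: continue
        for k in(-2*np.pi,0,2*np.pi):
            g=np.array(q); g[5]+=k
            if abs(g[5])<2.9 and (best is None or abs(g[5]-j[5])<abs(best[5]-j[5])): best=g
    goto_joints(best)
def pick(xy,fa,base,lift=.2):
    """fa: fin angle. Squeeze along the fin, then across it, lift. Returns (grip xy)"""
    h=base+.026
    move_gripper(.07); above(xy,[fa+np.pi/2,fa-np.pi/2],max(base+.1,.13)); servo_line([xy[0],xy[1],h]); 
    move_gripper(0); print("long gap",current_finger_gap(),np.round(current_position(),4)); move_gripper(.07)
    turn_to(fa); move_gripper(0); print("cross gap",current_finger_gap(),np.round(current_position(),4))
    p=np.array(current_position()); servo_line([p[0],p[1],lift]); print("lifted gap",current_finger_gap(),"Fz",current_force()[2])
def tyaw():
    from scipy.spatial.transform import Rotation as Ro
    m=Ro.from_quat(current_orientation()).as_matrix(); return np.arctan2(m[1,0],m[0,0])
def place(xy,dyaws,base,lift=.2,cN=12,low=.0):
    y0=tyaw(); above(xy,[y0+d for d in dyaws],lift)
    q=current_orientation()
    servo_line([xy[0],xy[1],base+.026+.03]); print("pre gap",current_finger_gap())
    r=servo_line([xy[0],xy[1],base+.026-low],rate=.04,contact_N=cN); print("contact",r,np.round(current_position(),4),np.round(current_force(),1),"gap",current_finger_gap())
    move_gripper(.06); p=np.array(current_position()); servo_line([p[0],p[1],lift]); print("t",current_clock())
E
python3 - <<'E'
from h import *
pick((.5510,.0356),R(153),.020)
place((.6066,-.3585),[0,R(90),R(-90)],.005)
g=np.array(current_joint_pos()); g[0]-=.35; goto_joints(g)
T=capture("top"); W=cloud(T)
print(station(T,(.5505,.0356)),station(T,(.548,.136)),station(T,(.552,-.064)))
print("blank",fin(W,(.6066,-.3585),.045,.065),flange(W,(.6066,-.3585),.011,.02)); cv2.imwrite("pics/b1.png",rectify(T,(.6066,-.3585),.02,.08,400))
for n,xy in(("red",(.482,.2987)),("green",(.5637,.329)),("blue",(.4277,-.3295))): 
    f=fin(W,xy,.04,.06,.06); print(n,f[:2],np.degrees(f[2]))
E
```

```text
long gap 0.03974904381574754 [0.5506 0.0359 0.0463]
cross gap 0.015988299957126934 [0.551  0.0355 0.046 ]
lifted gap 0.015569857787013591 Fz -1.9486926146914372
pre gap 0.016025813628474588
contact True [ 0.6059 -0.3581  0.031 ] [-0.2  0.3  4.1] gap 0.015506429639826418
t 34.5417
{'disc': array([0.5507, 0.0358]), 'rad': np.float64(0.0427), 'studs': array([0.5507, 0.0357]), 'r': array([0.0316, 0.0317, 0.0317]), 'deg': array([ -27.4,   92.5, -147.3]), 'th': np.float64(-27.4)} {'disc': array([0.5487, 0.1355]), 'rad': np.float64(0.0427), 'studs': array([0.5486, 0.1352]), 'r': array([0.0317, 0.0317, 0.032 ]), 'deg': array([ 21.6, 141. , -98.7]), 'th': np.float64(21.34)} {'disc': array([ 0.5527, -0.0642]), 'rad': np.float64(0.0427), 'studs': array([ 0.5525, -0.0641]), 'r': array([0.0319, 0.0318, 0.0319]), 'deg': array([ 52.9, -67.2, 173. ]), 'th': np.float64(52.9)}
blank (array([ 0.60784387, -0.35664484]), array([ 0.6077963 , -0.35614714], dtype=float32), np.float32(2.6703877), 80, (17.197935104370117, 39.830711364746094)) (array([ 0.60847803, -0.35618594]), 44.119667053222656)
red (array([0.48170697, 0.2989342 ]), array([0.48162684, 0.2989021 ], dtype=float32)) 162.81912
green (array([0.56461206, 0.32873822]), array([0.56367815, 0.328804  ], dtype=float32)) 87.41306
blue (array([ 0.42855487, -0.32945395]), array([ 0.4277529 , -0.32943437], dtype=float32)) 91.37454
```

View pics/b1.png

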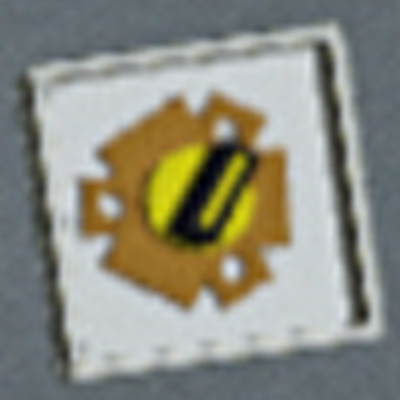

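The blank lies flat in the tray. Next, red to station 1.

```bash
cat > put.py <<'E'
from h import *
def run(fxy,fdeg,body,st,sth,name,chk):
    pick(fxy,R(fdeg),0.0)
    place(st,[R(sth-body+k) for k in(-120,0,120,-240,240)],.020)
    g=np.array(current_joint_pos()); g[0]-=.6*chk; goto_joints(g)
    T=capture("top"); W=cloud(T); m=(np.hypot(W[...,0]-st[0],W[...,1]-st[1])<.019)&(W[...,2]>.05)&(W[...,2]<.09)
    f=fin(W,st,.055,.085); print("seated fin",f[1],f[0],np.degrees(f[2]),"top z",np.median(W[m][:,2]),"flange z",np.median([z for z in W[(np.hypot(W[...,0]-st[0],W[...,1]-st[1])<.04)&(W[...,2]<.05)][:,2] if z>.023]))
    cv2.imwrite("pics/"+name,rectify(T,st,.028,.06,300))
    for n,xy in(("red",(.482,.2987)),("green",(.5637,.329)),("blue",(.4277,-.3295))):
        try: f=fin(W,xy,.04,.06,.06); print(n,f[:2],np.degrees(f[2]))
        except Exception: pass
E
python3 -c "
from put import *
run((.4816,.2985),162.3,-17.7,(.5486,.1353),21.4,'p1.png',1)"
```

```text
long gap 0.03980408681991307 [0.4804 0.2985 0.0263]
cross gap 0.015908078737826736 [0.4815 0.2983 0.0259]
lifted gap 0.01614814219944222 Fz -2.2224905477830643
pre gap 0.015710888266411566
contact True [0.5482 0.1352 0.0459] [0.2 0.9 3.6] gap 0.01572524503298138
t 49.25
seated fin [0.5502597  0.13469382] [0.55041724 0.13531255] 20.819986 top z 0.06770965070685248 flange z 0.026906650839540837
red (array([0., 0.]), array([nan, nan], dtype=float32)) 90.0
green (array([0.56484619, 0.32892099]), array([0.5648727 , 0.32907575], dtype=float32)) 88.74395
blue (array([ 0.42850089, -0.32853372]), array([ 0.42804983, -0.32806644], dtype=float32)) 94.31505h.py:24: RuntimeWarning: Mean of empty slice.
  q=p-p.mean(0); w,V=np.linalg.eigh(q.T@q); d=V[:,1]
  ret = um.true_divide(
h.py:25: RuntimeWarning: Mean of empty slice.
  return np.array(c)/1000,p.mean(0),np.arctan2(d[1],d[0])%np.pi,len(p),(a,b)
```

View pics/p1.png

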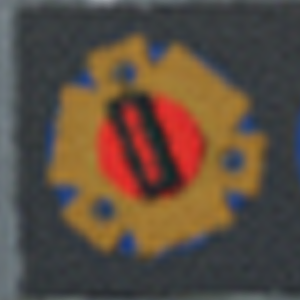

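Red is home, with studs showing in all three holes. Next, green to station 2.

```bash
python3 -W ignore -c "
from put import *
run((.5642,.3288),87.6,87.6,(.5508,.0357),-27.4,'p2.png',1)
T=capture('top');W=cloud(T)
f=fin(W,(.428,-.329),.042,.06,.03); print('blue',f,np.degrees(f[2])); cv2.imwrite('pics/p2.png',np.hstack([cv2.imread('pics/p2.png'),rectify(T,(.428,-.329),.008,.06,300)]))
"
```

```text
long gap 0.039947134196831414 [0.5644 0.329  0.0265]
cross gap 0.015538973663783512 [0.5637 0.3288 0.0259]
lifted gap 0.015624966445413698 Fz -1.7912796390291057
pre gap 0.01614606571221619
contact True [0.5504 0.0357 0.0459] [-0.3  0.   5.1] gap 0.015792584683561414
t 63.3917
seated fin [0.5532654  0.03585649] [0.55342786 0.03550997] 94.20222 top z 0.06781013775524898 flange z 0.027040857646778164
red (array([0., 0.]), array([nan, nan], dtype=float32)) 90.0
green (array([0., 0.]), array([nan, nan], dtype=float32)) 90.0
blue (array([0., 0.]), array([nan, nan], dtype=float32)) 90.0
blue (array([0., 0.]), array([nan, nan], dtype=float32), np.float32(1.5707964), 0, (0.0, 0.0)) 90.0
```

View pics/p2.png

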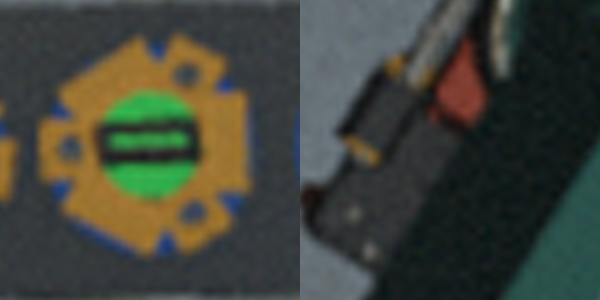

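Green is home; the arm hides blue. I'll swing away, remeasure blue, then place it.

```bash
python3 -W ignore -c "
from put import *
g=np.array(current_joint_pos()); g[0]+=.75; goto_joints(g)
T=capture('top');W=cloud(T)
f=fin(W,(.428,-.329),.042,.06,.05); d=np.degrees(f[2]); print('blue',f,d)
assert abs(d-91.2)<4 and np.hypot(f[1][0]-.428,f[1][1]+.329)<.006
run(f[1],91.2 if abs(d-91.2)<1.5 else d,(91.2 if abs(d-91.2)<1.5 else d)-180,(.5526,-.0642),52.8,'p3.png',-1)
"
```

```text
blue (array([ 0.42866278, -0.32962631]), array([ 0.4275259 , -0.32925704], dtype=float32), np.float32(1.5784916), 77, (40.51960754394531, 14.508347511291504)) 90.4409
long gap 0.03983236887619193 [ 0.4278 -0.3297  0.0264]
cross gap 0.015875625074678663 [ 0.4271 -0.3291  0.0259]
lifted gap 0.01571512147852522 Fz -2.559012256928437
pre gap 0.01612722255769406
contact True [ 0.5521 -0.064   0.0459] [0.3 0.4 4.3] gap 0.01595709942851838
t 78.8833
seated fin [ 0.55501974 -0.06339984] [ 0.55520813 -0.06355602] 112.63329 top z 0.06771954580323179 flange z 0.02706346641259278
red (array([0., 0.]), array([nan, nan], dtype=float32)) 90.0
green (array([0., 0.]), array([nan, nan], dtype=float32)) 90.0
blue (array([0., 0.]), array([nan, nan], dtype=float32)) 90.0
```

View pics/p3.png

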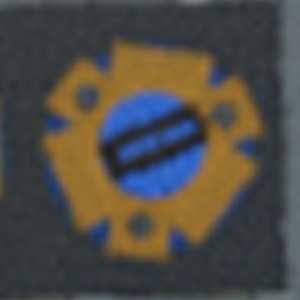

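All three are home. Now shut the drawer by its post.

```bash
python3 -W ignore - <<'E'
from h import *
yaw=.022; u=np.array([np.cos(yaw),np.sin(yaw),0]); P=np.array([.4526,.0340])
above(P,[yaw,yaw+np.pi,yaw-np.pi],.2); move_gripper(.06); servo_line([*P,.056]); move_gripper(0); print("gap",current_finger_gap())
p0=np.array(current_position()); r=servo_line(p0+u*.138,rate=.06,contact_N=18); print(r,(np.array(current_position())-p0)@u,current_force(),current_finger_gap())
move_gripper(.06); p=np.array(current_position()); servo_line([p[0],p[1],.22]); g=np.array(current_joint_pos()); g[0]-=1.0; goto_joints(g)
T=capture("top");W=cloud(T);S=capture("side");save(S,"e1.png",(130,140,380,300),3)
print("post",fin(W,(.586,.037),.075,.095,.03)[:2]); k=fin(W,(.686,.038),.15,.17,.05); print("knob",k[2])
print("blank z",flange(W,(.607,-.357),.011,.02),current_clock(),p)
E
```

```text
gap 0.01985318168677166
False 0.13412462739986136 [-9.81821624 -1.94921776 12.30053296] 0.019366083717416854
post (array([0.58667743, 0.03706878]), array([0.58668685, 0.03712291], dtype=float32))
knob 0.006927967
blank z (array([ 0.60974512, -0.35046487]), 48.10143280029297) 89.8 [0.59058471 0.03684837 0.05601191]
```

View pics/e1.png

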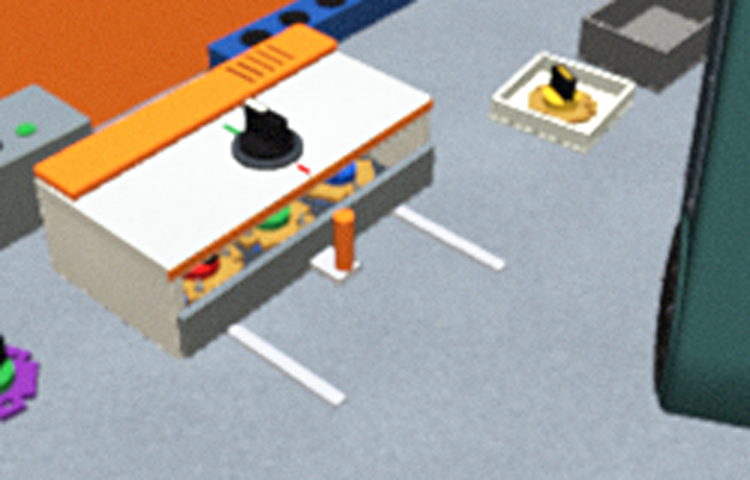

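The post is back at its shut position (.5867), the modules sit level inside, the knob mark is at green, and the blank is flat in the tray.

```bash
python3 -c "
from bench import *
sleep(.5); print(close_job())"
```

```text
the job is handed in; nothing more can be done
None
```

I handed the job in at about 90 s with the lock at the green line, the blank flat in the white tray, red, green and blue seated on stations 1, 2 and 3, and the drawer shut; my last pictures agree with all of this, but no verdict came back.

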